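# Seat a chair-spindle blank against the end stop of the drilling jig

### The arm

A 7-joint arm with a two-finger parallel gripper is mounted at the origin on the work surface. World frame = base frame: x ahead of the robot, y to its left, z up, the work surface at z = 0. Lengths are in m, angles in rad, forces in N, time in s.
With the tool pointing down it reaches from about 0.35 to 0.9 m from the base axis. Payload 19.9 kg.
Tool frame: the origin (TCP) lies midway between the tips of the shut fingers; the grasp point (between the pads) lies 19 mm behind it; z points along the fingers, y is the line along which they close (so a half turn about z gives the same grasp; the last joint's range is limited). The gripper opens to 85 mm and grips with 20 to 120 N. Pads are 22 mm wide; open, the fingers measure 114 mm over their backs; the gripper's body (76 mm by 85 mm) begins 54 mm behind the grasp point. The pads swing forward as they close: fully open they stand 13 mm farther back than shut.
Start: joints at [1.183, 0.417, -0.01, 1.614, 0.005, 1.111, -0.053], TCP at [0.212, -0.588, 0.231] pointing down, gripper open.
Joint ranges: [-2.81, 2.81], [-0.39, 2.02], [-1.27, 1.25], [0.06, 2.57], [-1.19, 4.33], [0.19, 2], [-2.82, 2.82]. Speed limits (rad/s): [1.89, 1.89, 2.39, 2.39, 3.01, 3.01, 3.01].

### API

Orientations are given as a unit quaternion [x, y, z, w].
In Python, from station import bot, eyes, job gives the robot as it stands.
- The arm moves only by the tool move_arm, never from a script. Its arguments are lists of equal length, an entry for each row: "claw": the opening, from 0 (shut) to 1 (fully open); "linear": the shift along the tool's x, y, z in mm, a list of three; "turn": the turn, a rotation vector about the tool's x, y, z in rad, a list of three. In form: {"claw": [claw, ...], "linear": [[tx, ty, tz], ...], "turn": [[ax, ay, az], ...]}. A call has 1 to 5 rows; each row is the pose to reach, as a shift and turn from the pose commanded when the call began, along the tool's axes at that moment; what a row does not reach only later rows make up. A row lasts 1/8 s, in which the tool goes at most 62.5 mm and 10.7 degrees, less where a joint would pass 70% of its speed; a pose out of reach is approached as far as the arm can. A call with a gripper value outside its range is refused whole. The fingers move at their own pace and stop on an object; "squeeze" is the grip in N (left out, the last holds). Time passes only in rows, so rows that repeat a pose let the fingers close. It gives the time, the measured TCP pose, the force, the opening and the grip force at its end, in the units of the state.
- bot.get_obs(): the state, without advancing time (a new reading comes with each control period).
- eyes.read_camera(name): name is "side" or "top" or "wrist"; returns a dict with "img" (384x512x3 uint8, red, green, blue), "K" (3x3 intrinsics, pixels), "view" (4x4, takes a point from world to camera coordinates). Camera axes: x right, y up, looking along -z (the intrinsics and any distortion apply to the point x, -y, -z); pixel columns grow to the right and rows downward; lengths in m; the calibration is good to about 2 mm. A picture is of the moment at which its call begins. There is no depth.
- job.hand_in(): hands the job in; it is judged then, once.
The state is a dict: "time_s": time; "joint_positions": joint angles; "joint_vel": joint speeds; "effort": joint torques, N m; "tool_pos": TCP position; "tool_rot": TCP orientation; "ft_force": force on the tool from outside, world axes, zero at the start; "ft_torque": the same for the moment, N m; "finger_gap": finger opening in m; "grasp_force": force on a finger pad.
Only numpy, scipy, OpenCV 4.12 (cv2) and the standard library are available. Lean on these libraries where they do the work, as an engineer would, in place of code of your own. Each camera call takes 0.05 s, during which the arm holds its last target. There are 200 camera calls.

### The job

Lift the round wooden spindle blank out of its cradle, lay it in the V-groove of the drilling jig in front of the sprung hold-down, then slide it along the groove, under the hold-down, until its end meets the screw head of the end stop. Seat it there with a steady, gentle press of about 10 N on the stop for about a second, never as much as 20 N on the stop, and let go so that it stays lying in the groove with its end touching the stop. Leave the other things on the bench where they are.

Things in the scene. Friction and masses are not known exactly. Their poses are not given: they have to be found in the camera images.
- blank: plain light-wood round rod, 28 mm diameter, 160 mm long, both ends alike with edges rounded over 6 mm; flat end faces 18 mm across; about 80 g. Origin at its centre (mid-length, on the axis); x runs along its axis. It starts lying in the cradle, its axis 46 mm above the bench.
- cradle: fixed wooden rest, 150 x 70 mm base 10 mm thick, with two 16 mm thick V-notched supports, 40 mm tall, centred 56 mm either side of its middle; between them it is open down to the base, so the blank can be gripped at its middle. Origin at the centre of its underside; x along the blank it carries.
- jig: fixed wooden drilling jig: block 340 mm long (x -190 to +150 mm), 64 mm wide, 40 mm tall on a 120 mm wide, 12 mm thick base, with a shallow 120-degree V-groove open at the top all along. Origin on the bench under the groove's centre line; x along the groove towards the end stop, z up. A blank lying in the groove has its axis 50 mm above the bench; the block's top is 10 mm below that axis.
- gate (a point): hold-down shoe over the groove, at jig x = 30 mm: round underside of 12 mm radius, 2 mm lower than the top of a seated blank; point at its underside. An aluminium bridge (30 mm along the groove, 64 mm wide, top 118 mm high) carries it. The blank is laid with its leading end at jig x = 10 mm or less and slid under; the sprung shoe rises, presses with 2 to 3 N and the drag grows to 2 to 7 N.
- stop: rigid end stop: aluminium bracket 56 mm wide clamped on the jig's block beyond the hold-down, with a steel adjusting screw centred on the groove, whose 20 mm head is what the blank's end must meet. Origin on the bracket's near face, 50 mm above the bench; x as the jig's x. The screw is locked at a different setting each time and not measured: its head's face lies 10 to 34 mm before the origin (towards -x).
- glue: glue bottle, 60 mm across, 170 mm tall, bystander; origin at the centre of its underside
- screwbox: clear open plastic box 90 x 120 x 40 mm, bystander; origin at the centre of its underside
- driver: screwdriver lying on the bench, bystander
- square: try square lying on the bench, bystander

How it is judged:
By the outcome, as a careful person would: the job done as asked, in the order asked, and still so for the second after the job is handed in, with the robot touching nothing.
It also fails if it takes over 58 s, if anything falls off the work surface, if the arm or the gripper's body presses on something with over 40 N, if the wrist force passes 120 N, or if a joint passes its speed limit or range.

## Working session

There is one attempt and no reset: what is moved stays moved. The work goes in short steps, Python scripts to look and compute and a tool call to move; the robot and the scene stay as the last step left them, time stands still between calls to the robot, and variables do not carry over. Pictures are saved under pics/ and viewed, at most 10 in all, crops included, and the job is handed in when it is done.

Besides the shell and the picture viewer there is one more tool, called after "Request:" as name(argument=value, ...) on one line, values as JSON. move_arm: Moves the arm, as the interface text tells. Its arguments: {"type":"object","properties":{"claw":{"type":"array"},"linear":{"type":"array"},"turn":{"type":"array"},"squeeze":{"type":"number"}},"required":["claw","linear","turn"]}

```bash
mkdir -p pics; python3 - <<'E'
from station import bot, eyes, job
import cv2,numpy as np
o=bot.get_obs(); print({k:np.round(v,3) for k,v in o.items()})
for n in("top","side"):
    d=eyes.read_camera(n); cv2.imwrite(f"pics/{n}0.png",d["img"][...,::-1]); print(n,d["K"],d["view"],[k for k in d])
    np.savez(f"pics/{n}0.npz",**{k:d[k] for k in("img","K","view")})
E
```

```text
{'time_s': np.float64(0.0), 'joint_positions': array([ 1.182,  0.418, -0.01 ,  1.614,  0.005,  1.111, -0.053]), 'joint_vel': array([-0.001,  0.001, -0.001,  0.001, -0.002,  0.001, -0.001]), 'effort': array([ 2.0000e-03, -8.6443e+01,  6.7900e-01, -4.3490e+01,  1.9000e-02,
        7.0000e-03,  0.0000e+00]), 'tool_pos': array([ 0.212, -0.587,  0.231]), 'tool_rot': array([ 0.985,  0.173, -0.   , -0.001]), 'ft_force': array([ 0.287,  1.154, -0.037]), 'ft_torque': array([ 0.004, -0.009,  0.001]), 'grasp_force': np.float64(0.0), 'finger_gap': np.float64(0.086)}
top [[348.54174307   0.         255.14070198]
 [  0.         348.54174307 190.20104914]
 [  0.           0.           1.        ]] [[-0.02286458 -0.99968154 -0.01067816  0.07682836]
 [ 0.99607897 -0.02369264  0.08523697 -0.5873598 ]
 [-0.08546282 -0.00868738  0.99630349 -0.94961811]
 [ 0.          0.          0.          1.        ]] ['img', 'K', 'view']
side [[469.54554894   0.         259.56909413]
 [  0.         469.54554894 190.10933728]
 [  0.           0.           1.        ]] [[-0.87600833 -0.48213052 -0.01263172  0.52064967]
 [ 0.24003359 -0.45854724  0.85563912 -0.19058835]
 [-0.41832198  0.74651496  0.51741872 -1.10056066]
 [ 0.          0.          0.          1.        ]] ['img', 'K', 'view']
```

View pics/top0.png

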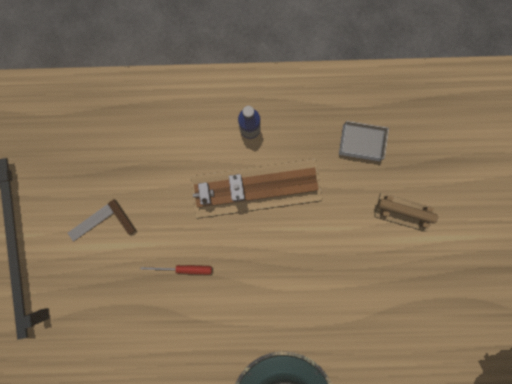

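View pics/side0.png

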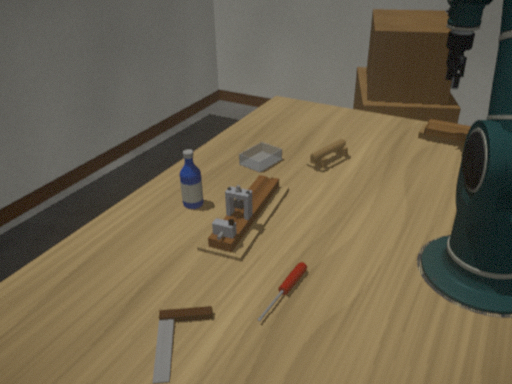

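The top view shows the jig from about (196,197) to (317,181), with the stop at (204,193) and the bridge at (237,187). The blank lies in its cradle around (408,211). The side view agrees with this layout.

```bash
cat > h.py <<'E'
import numpy as np,cv2
from scipy.spatial.transform import Rotation as R
def ray(d,u,v,z):
    K,V=d["K"],d["view"]; p=np.linalg.inv(K)@[u,v,1.]; dc=np.array([p[0],-p[1],-p[2]])
    Rm=V[:3,:3]; c=-Rm.T@V[:3,3]; w=Rm.T@dc; return c+w*(z-c[2])/w[2]
def pix(d,P):
    q=d["view"][:3,:3]@np.asarray(P)+d["view"][:3,3]; q=d["K"]@[q[0],-q[1],-q[2]]; return q[:2]/q[2]
E
python3 - <<'E'
from h import *
d=dict(np.load("pics/top0.npz")); im=d["img"][...,::-1]
c=cv2.resize(im[150:235,190:445],None,fx=3,fy=3,interpolation=cv2.INTER_CUBIC); cv2.imwrite("pics/crop1.png",cv2.convertScaleAbs(c,alpha=1.6))
for n,u,v,z in [("blankL",384,202,.046),("blankR",437,217,.046),("jigR",316.5,181,.04),("jigL",196,197.5,.04),("bridge",237,187,.118)]: print(n,ray(d,u,v,z).round(3))
E
```

```text
blankL [ 0.547 -0.287  0.046]
blankR [ 0.503 -0.427  0.046]
jigR [ 0.609 -0.107  0.04 ]
jigL [0.571 0.226 0.04 ]
bridge [0.59  0.108 0.118]
```

View pics/crop1.png

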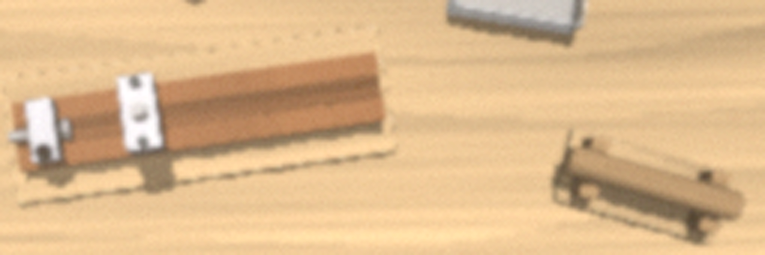

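```bash
cat >> h.py <<'E'
def go(o,p,hd):  # target world TCP and tool-x heading (deg), tool down -> tool-frame shift mm, turn
    T=R.from_quat(o["tool_rot"]); h=np.radians(hd)
    G=R.from_matrix(np.array([[np.cos(h),np.sin(h),0],[np.sin(h),-np.cos(h),0],[0,0,-1]]).T)
    print("lin",(T.inv().apply(np.array(p)-o["tool_pos"])*1000).round(1),"turn",(T.inv()*G).as_rotvec().round(4))
E
python3 - <<'E'
from h import *
from station import bot
d=dict(np.load("pics/top0.npz")); f=lambda x,y,z:ray(d,190+(x-1)/3,150+(y-1)/3,z)
a,b=f(379,87.5,.04),f(17.5,137.5,.04); ax=(b-a)/np.linalg.norm(b-a); print("jig",a,b,np.linalg.norm(b-a),np.degrees(np.arctan2(ax[1],ax[0])))
O=a+.19*ax
for n,x,y,z in[("bridge",140,112,.118),("head",71,129,.05),("brk",60,131,.07)]:
    p=f(x,y,z); print(n,p,(p-O)@ax)
p,q=f(569,163,.046),f(742,206,.046); e=p-q; h=np.degrees(np.arctan2(e[1],e[0])); m=(p+q)/2; print("blank",m,np.linalg.norm(e),h)
go(bot.get_obs(),[m[0],m[1],.18],h)
E
```

```text
jig [ 0.61521827 -0.10557504  0.04      ] [0.57699718 0.22773204 0.04      ] 0.33549137581394745 96.54166503392078
bridge [0.59033125 0.10977723 0.118     ] 0.026785449860090307
head [0.58285108 0.17711452 0.05      ] 0.09453650201528933
brk [0.57966706 0.18435518 0.07      ] 0.10209276501844938
blank [ 0.52036986 -0.35046113  0.046     ] 0.1590406424686155 74.54891365220712
lin [ 370.3 -118.2   50.8] turn [-1.100e-03 -5.000e-04 -9.544e-01]
```

Request:
move_arm(claw=[1,1,1,1,1], linear=[[55,-18,8],[110,-36,16],[165,-54,24],[220,-72,32],[275,-88,40]], turn=[[0,0,-0.14],[0,0,-0.28],[0,0,-0.42],[0,0,-0.56],[0,0,-0.7]], squeeze=40)

```text
time_s: 0.72
tool_pos: [0.4423, -0.4102, 0.1909]
tool_rot: [0.865, 0.502, -0.0, -0.0]
ft_force: [0.1, -0.5, 0.1]
finger_gap: 0.0854
grasp_force: 0.0
```

```bash
python3 - <<'E'
from h import *
from station import bot
o=bot.get_obs();print(o["time_s"],o["tool_pos"]);go(o,[.5204,-.3505,.17],74.5)
E
```

```text
0.725 [ 0.44228363 -0.41016     0.19090482]
lin [90.6 38.2 20.9] turn [-3.00e-04 -1.00e-04 -2.49e-01]
```

Request:
move_arm(claw=[1,1,1,1], linear=[[45,19,10],[90,38,21],[90,38,21],[90,38,21]], turn=[[0,0,-0.13],[0,0,-0.25],[0,0,-0.25],[0,0,-0.25]])

```text
time_s: 1.23
tool_pos: [0.5186, -0.353, 0.1699]
tool_rot: [0.797, 0.604, -0.0, -0.0]
ft_force: [0.8, -0.5, -0.3]
finger_gap: 0.0852
grasp_force: 0.0
```

```bash
python3 - <<'E'
from h import *
from station import bot,eyes
d=eyes.read_camera("wrist"); o=bot.get_obs();print(o["time_s"],o["tool_pos"],d["K"]);go(o,[.5204,-.3505,.17],74.5)
np.savez("pics/w1.npz",**d); im=d["img"][...,::-1].copy()
m=np.array([.5204,-.3505,.046]);e=np.array([np.cos(np.radians(74.5)),np.sin(np.radians(74.5)),0])
for s in(-.08,0,.08): p=pix(d,m+s*e); print(p); cv2.circle(im,tuple(p.astype(int)),3,(0,0,255),-1)
cv2.imwrite("pics/w1.png",im)
E
```

```text
1.275 [ 0.51827904 -0.35349208  0.17016143] [[326.24123648   0.         249.19636737]
 [  0.         326.24123648 190.7859435 ]
 [  0.           0.           1.        ]]
lin [3.5 1.2 0.2] turn [-0.0006  0.0004 -0.0053]
[251.30227227 266.02721901]
[250.94845751 181.68131297]
[250.52856822  81.5838985 ]
```

View pics/w1.png

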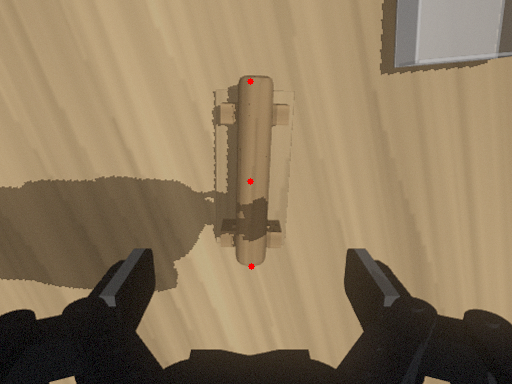

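The wrist view shows the blank from (256,77) to (251,266), slightly turned from my overlay dots. I'll cast those points and go down.

```bash
python3 - <<'E'
from h import *
from station import bot
d=dict(np.load("pics/w1.npz")); p,q=ray(d,256,78,.048),ray(d,251,266,.046); e=p-q; h=np.degrees(np.arctan2(e[1],e[0])); m=(p+q)/2
print(m,np.linalg.norm(e),h); go(bot.get_obs(),[m[0],m[1],.039],h)
E
```

```text
[ 0.52262053 -0.34979417  0.047     ] 0.16256196318901744 72.92952985586625
lin [  4.8   3.2 131.2] turn [-0.0006  0.0004  0.0221]
```

Request:
move_arm(claw=[1,1,1,1,1], linear=[[5,3,40],[5,3,80],[5,3,110],[5,3,131],[5,3,131]], turn=[[0,0,0.022],[0,0,0.022],[0,0,0.022],[0,0,0.022],[0,0,0.022]])

```text
time_s: 1.9
tool_pos: [0.5224, -0.3488, 0.0383]
tool_rot: [0.804, 0.595, -0.0, -0.001]
ft_force: [0.2, 0.0, -0.3]
finger_gap: 0.0854
grasp_force: 0.0
```

Request:
move_arm(claw=[0.6,0.2,0.2,0.2,0.2], linear=[[0,0,0],[0,0,0],[0,0,0],[0,0,0],[0,0,0]], turn=[[0,0,0],[0,0,0],[0,0,0],[0,0,0],[0,0,0]], squeeze=40)

```text
time_s: 2.52
tool_pos: [0.5228, -0.3486, 0.0401]
tool_rot: [0.804, 0.595, -0.0, -0.0]
ft_force: [-8.4, 3.1, 13.8]
finger_gap: 0.0265
grasp_force: 38.8
```

Request:
move_arm(claw=[0.2,0.2,0.2,0.2], linear=[[0,0,-5],[0,0,-10],[0,0,-15],[0,0,-15]], turn=[[0,0,0],[0,0,0],[0,0,0],[0,0,0]])

```text
time_s: 3.02
tool_pos: [0.5235, -0.3488, 0.0548]
tool_rot: [0.804, 0.595, 0.0, 0.0]
ft_force: [-1.5, -0.5, -1.2]
finger_gap: 0.0262
grasp_force: 39.5
```

```bash
python3 - <<'E'
from h import *
from station import eyes,bot
d=eyes.read_camera("wrist"); o=bot.get_obs(); print(o["tool_pos"],o["finger_gap"],o["ft_force"],o["grasp_force"]); np.savez("pics/w2.npz",**d)
s=eyes.read_camera("side"); np.savez("pics/s2.npz",**s)
a=d["img"][100:384,100:412]; b=cv2.resize(s["img"][120:190,280:380],None,fx=4,fy=4,interpolation=cv2.INTER_CUBIC)
b=cv2.copyMakeBorder(b,0,4,0,0,cv2.BORDER_CONSTANT); cv2.imwrite("pics/c2.png",np.hstack([a,b])[...,::-1])
E
```

```text
[ 0.52338956 -0.34865712  0.05443879] 0.026285344125294256 [ 0.56930803  0.64592547 -1.26799252] 39.48786377906799
```

View pics/c2.png

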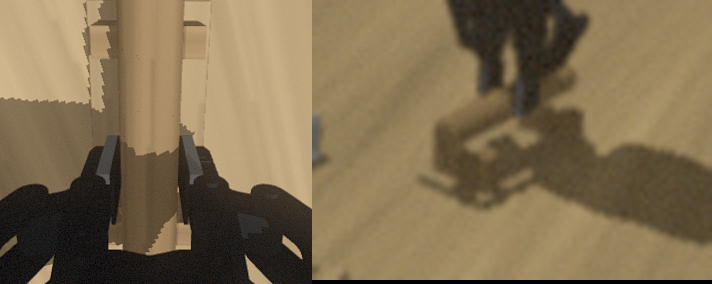

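```bash
python3 - <<'E'
from h import *
from station import bot
go(bot.get_obs(),[.6035,-.0036,.15],96.5)
E
```

```text
lin [353.4 -23.9 -95.7] turn [-0.     -0.     -0.4094]
```

Request:
move_arm(claw=[0.2,0.2,0.2,0.2,0.2], linear=[[0,0,-35],[25,-2,-70],[70,-5,-95],[120,-8,-96],[175,-12,-96]], turn=[[0,0,0],[0,0,-0.05],[0,0,-0.12],[0,0,-0.2],[0,0,-0.3]])

```text
time_s: 3.75
tool_pos: [0.5631, -0.1766, 0.1506]
tool_rot: [0.705, 0.709, 0.0, 0.0]
ft_force: [0.4, -0.1, -0.9]
finger_gap: 0.0262
grasp_force: 39.7
```

```bash
python3 - <<'E'
from h import *
from station import bot
o=bot.get_obs();print(o["tool_pos"],o["time_s"]);go(o,[.6035,-.0036,.15],96.5)
E
```

```text
[ 0.56309473 -0.17664511  0.15056042] 3.75
lin [172.8  41.4   0.5] turn [ 0.0005  0.0005 -0.1074]
```

Request:
move_arm(claw=[0.2,0.2,0.2,0.2,0.2], linear=[[50,12,0],[100,24,0],[145,35,0],[173,41,0],[173,41,0]], turn=[[0,0,-0.03],[0,0,-0.06],[0,0,-0.09],[0,0,-0.107],[0,0,-0.107]])

```text
time_s: 4.38
tool_pos: [0.6032, -0.0018, 0.1501]
tool_rot: [0.665, 0.747, 0.0, -0.0]
ft_force: [-0.7, -0.1, -0.6]
finger_gap: 0.0267
grasp_force: 39.7
```

```bash
python3 - <<'E'
from h import *
from station import bot,eyes
d=eyes.read_camera("wrist"); o=bot.get_obs();print(o["time_s"],o["tool_pos"]);go(o,[.6035,-.0036,.15],96.5)
np.savez("pics/w3.npz",**d); im=d["img"][...,::-1].copy()
O=np.array([.5938,.0809,0]);h=np.radians(96.5);ax=np.array([np.cos(h),np.sin(h),0]);n=np.array([-ax[1],ax[0],0])
for s,w,z in((-.19,.032,.04),(-.19,-.032,.04),(.015,.032,.118),(.015,-.032,.118),(-.02,.032,.04),(-.02,-.032,.04),(-.02,0,.034)):
    p=pix(d,O+s*ax+w*n+[0,0,z]); print(p.round(0)); cv2.circle(im,tuple(p.astype(int)),2,(0,0,255),-1)
cv2.imwrite("pics/w3.png",im)
E
```

```text
4.425 [ 0.60311223 -0.00372403  0.15002058]
lin [0.1 0.4 0. ] turn [-0.0004 -0.0003 -0.0008]
[213. 303.]
[284. 303.]
[183.  43.]
[314.  43.]
[206. 109.]
[292. 109.]
[249. 109.]
```

View pics/w3.png

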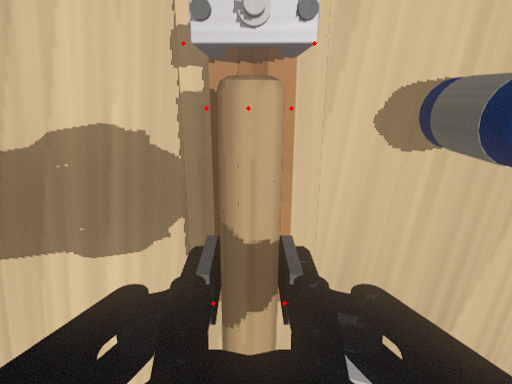

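The bridge front edge spans columns 191–318 at row 43, and my dots sit at 183 and 314, so the jig lies about 3 mm to the tool's +y side. I'll measure the block edges by colour.

```bash
python3 - <<'E'
from h import *
from station import bot
d=dict(np.load("pics/w3.npz")); im=d["img"].astype(int); o=bot.get_obs(); T=R.from_quat(o["tool_rot"])
r=im[...,0]; ratio=im[...,2]/np.maximum(r,1)
for v in(66,80,100,130,160,190,220):
    m=(ratio[v]<.5); c=np.where(m)[0]; c=c[(c>195)&(c<310)]
    g=[T.inv().apply(ray(d,u,v,.04)-o["tool_pos"])*1000 for u in(c.min(),c.max()+1)] if len(c) else []
    gb=[]
    b=np.where(~m[212:290])[0]+212
    print(v,c.min() if len(c) else None,c.max() if len(c) else None,[x[:2].round(1) for x in g], "blank",b.min() if len(b) else 0,b.max() if len(b) else 0)
p=[T.inv().apply(ray(d,u,44,.118)-o["tool_pos"])*1000 for u in(191,318)]; print(p)
p=[T.inv().apply(ray(d,u,v,.155)-o["tool_pos"])*1000 for u,v in((251,77),(251,90),(249,330))]; print(p)
E
```

```text
66 213 288 [array([ 95.1, -25.6]), array([95.2, 29.2])] blank 212 289
80 210 294 [array([ 85.6, -28.1]), array([85.6, 33.9])] blank 212 289
100 211 294 [array([ 71.5, -27.8]), array([71.6, 34.5])] blank 216 284
130 212 293 [array([ 49.5, -27.8]), array([49.5, 34.7])] blank 217 283
160 213 291 [array([ 26.2, -27.8]), array([26.3, 34.1])] blank 212 282
190 214 290 [array([  1.7, -27.7]), array([ 1.8, 34.2])] blank 212 288
220 215 289 [array([-24.3, -27.7]), array([-24.2,  34.4])] blank 212 285
[array([ 99.82047439, -27.90222633,  32.05984672]), array([99.87638284, 34.11346287, 32.03385778])]
[array([83.17517881,  1.24998651, -4.95697832]), array([78.27170376,  1.2626382 , -4.95833763]), array([-36.89718444,   0.55530833,  -4.98984278])]
```

Request:
move_arm(claw=[0.2,0.2,0.2,0.2,0.2], linear=[[0,2,20],[-2,2,50],[-2,2,80],[-2,2,98],[-2,2,98]], turn=[[0,0,0],[0,0,0],[0,0,0],[0,0,0],[0,0,0]])

```text
time_s: 5.05
tool_pos: [0.6046, -0.0068, 0.0508]
tool_rot: [0.667, 0.745, -0.001, -0.001]
ft_force: [-0.0, -0.2, -0.3]
finger_gap: 0.0263
grasp_force: 39.7
```

Request:
move_arm(claw=[0.2,0.2,0.2,0.2], linear=[[0,0,2],[0,0,4],[0,0,5],[0,0,5]], turn=[[0,0,0],[0,0,0],[0,0,0],[0,0,0]])

```text
time_s: 5.55
tool_pos: [0.6055, -0.0063, 0.0475]
tool_rot: [0.667, 0.745, 0.0, 0.0]
ft_force: [-0.4, -0.5, -1.6]
finger_gap: 0.0262
grasp_force: 39.7
```

Request:
move_arm(claw=[0.2,0.2,0.2], linear=[[0,0,1],[0,0,2],[0,0,2]], turn=[[0,0,0],[0,0,0],[0,0,0]])

```text
time_s: 5.92
tool_pos: [0.6054, -0.0063, 0.0452]
tool_rot: [0.667, 0.745, 0.0, -0.0]
ft_force: [0.2, -0.1, -1.4]
finger_gap: 0.0262
grasp_force: 39.7
```

Request:
move_arm(claw=[0.2,0.2,0.2], linear=[[0,0,1],[0,0,1],[0,0,1]], turn=[[0,0,0],[0,0,0],[0,0,0]])

```text
time_s: 6.3
tool_pos: [0.6057, -0.0063, 0.0446]
tool_rot: [0.667, 0.745, 0.0, 0.0]
ft_force: [-0.7, 0.0, 6.0]
finger_gap: 0.0261
grasp_force: 40.3
```

Request:
move_arm(claw=[0.4,0.5,0.6,0.6], linear=[[0,0,0],[0,0,0],[0,0,0],[0,0,0]], turn=[[0,0,0],[0,0,0],[0,0,0],[0,0,0]])

```text
time_s: 6.8
tool_pos: [0.6053, -0.0063, 0.0442]
tool_rot: [0.667, 0.745, -0.0, -0.0]
ft_force: [0.2, 0.5, 0.3]
finger_gap: 0.0513
grasp_force: 0.0
```

Request:
move_arm(claw=[0.6,0.6,0.6,0.6,0.6], linear=[[0,0,-20],[0,0,-60],[-50,0,-80],[-95,0,-80],[-95,0,-80]], turn=[[0,0,0],[0,0,0],[0,0,0],[0,0,0],[0,0,0]])

```text
time_s: 7.42
tool_pos: [0.6161, -0.1051, 0.1257]
tool_rot: [0.669, 0.743, -0.0, 0.001]
ft_force: [0.6, 1.2, 0.7]
finger_gap: 0.0512
grasp_force: 0.0
```

```bash
python3 - <<'E'
from h import *
from station import bot,eyes
d=eyes.read_camera("wrist"); o=bot.get_obs();print(o["time_s"],o["tool_pos"],o["ft_force"])
np.savez("pics/w4.npz",**d); cv2.imwrite("pics/w4.png",d["img"][...,::-1])
E
```

```text
7.475 [ 0.61601545 -0.10238589  0.12546455] [-1.30232696  0.36779525 -0.35603527]
```

View pics/w4.png

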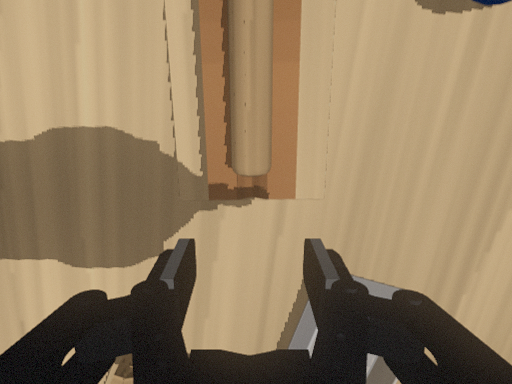

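The blank lies in the groove, centred on column 251, with its tail end at (251,176).

```bash
python3 - <<'E'
from h import *
from station import bot
d=dict(np.load("pics/w4.npz")); o=bot.get_obs(); T=R.from_quat(o["tool_rot"]); f=lambda u,v,z:(T.inv().apply(ray(d,u,v,z)-o["tool_pos"])*1000).round(1)
print("tail",f(251,176,.05),f(251,174,.058),"axis far",f(252,10,.05),"jig end",f(207,199,.04),f(296,198,.04)); P=T.apply(np.array([0,0,0]));
tail=T.apply(f(251,176,.05)/1000)+o["tool_pos"]; print(tail)
go(o,o["tool_pos"],96.7)
h=pixd=None
t=dict(np.load("pics/top0.npz"))
print("screwbox",[ray(t,u,v,.04).round(3) for u,v in((341,155),(382,163))])
E
```

```text
tail [17.4  1.3 75.5] [20.8  1.3 67.5] axis far [119.1   2.2  75.4] jig end [ -2.5 -30.9  85.4] [-2.  34.3 85.5]
[ 0.615489   -0.08498062  0.04995641]
lin [0. 0. 0.] turn [ 0.0008  0.0005 -0.0086]
screwbox [array([ 0.68 , -0.177,  0.04 ]), array([ 0.655, -0.289,  0.04 ])]
```

Request:
move_arm(claw=[0,0,0,0,0], linear=[[-6,1.6,0],[-6,1.6,0],[-6,1.6,30],[-6,1.6,60],[-6,1.6,79]], turn=[[0,0,0],[0,0,0],[0,0,0],[0,0,0],[0,0,0]], squeeze=20)

```text
time_s: 8.1
tool_pos: [0.6178, -0.1058, 0.044]
tool_rot: [0.666, 0.746, -0.0, -0.001]
ft_force: [1.7, -0.2, -0.4]
finger_gap: 0.0001
grasp_force: 0.0
```

Request:
move_arm(claw=[0,0,0,0,0], linear=[[0,0,2],[0,0,2],[3,0,2],[6,0,2],[8,0,2]], turn=[[0,0,0],[0,0,0],[0,0,0],[0,0,0],[0,0,0]])

```text
time_s: 8.72
tool_pos: [0.6174, -0.0983, 0.0436]
tool_rot: [0.667, 0.745, 0.0, 0.0]
ft_force: [0.3, 0.6, -0.1]
finger_gap: 0.0002
grasp_force: 0.0
```

Request:
move_arm(claw=[0,0,0,0,0], linear=[[4,0,0],[8,0,0],[12,0,0],[16,0,0],[20,0,0]], turn=[[0,0,0],[0,0,0],[0,0,0],[0,0,0],[0,0,0]])

```text
time_s: 9.35
tool_pos: [0.6151, -0.0784, 0.0433]
tool_rot: [0.667, 0.745, -0.0, -0.0]
ft_force: [0.4, -0.5, 0.4]
finger_gap: 0.0
grasp_force: 0.5
```

Request:
move_arm(claw=[0,0,0,0,0], linear=[[4,0,0],[8,0,0],[12,0,0],[16,0,0],[20,0,0]], turn=[[0,0,0],[0,0,0],[0,0,0],[0,0,0],[0,0,0]])

```text
time_s: 9.98
tool_pos: [0.6128, -0.0587, 0.0433]
tool_rot: [0.667, 0.745, -0.0, 0.0]
ft_force: [1.5, -4.8, 0.6]
finger_gap: 0.0005
grasp_force: 2.9
```

Request:
move_arm(claw=[0,0,0,0,0], linear=[[3,0,0],[6,0,0],[9,0,0],[12,0,0],[15,0,0]], turn=[[0,0,0],[0,0,0],[0,0,0],[0,0,0],[0,0,0]])

```text
time_s: 10.6
tool_pos: [0.6112, -0.0439, 0.0433]
tool_rot: [0.667, 0.745, -0.0, 0.0]
ft_force: [-0.2, -4.5, -0.1]
finger_gap: 0.0002
grasp_force: 2.3
```

Request:
move_arm(claw=[0,0,0,0,0], linear=[[3,0,0],[6,0,0],[9,0,0],[12,0,0],[15,0,0]], turn=[[0,0,0],[0,0,0],[0,0,0],[0,0,0],[0,0,0]])

```text
time_s: 11.22
tool_pos: [0.6095, -0.0288, 0.0432]
tool_rot: [0.667, 0.745, -0.0, -0.0]
ft_force: [-0.0, -3.7, -0.4]
finger_gap: 0.0001
grasp_force: 2.1
```

```bash
python3 - <<'E'
from h import *
from station import bot,eyes
d=eyes.read_camera("wrist"); t=eyes.read_camera("top"); o=bot.get_obs();print(o["time_s"],o["tool_pos"],o["ft_force"])
np.savez("pics/w5.npz",**d); np.savez("pics/t5.npz",**t)
b=cv2.resize(t["img"][150:220,185:325],None,fx=5,fy=5,interpolation=cv2.INTER_CUBIC)[:,:288*2]
a=d["img"][0:200,100:400]; a=cv2.copyMakeBorder(a,0,0,0,276,cv2.BORDER_CONSTANT)
cv2.imwrite("pics/c5.png",np.vstack([a,b])[...,::-1])
E
```

```text
11.325 [ 0.60944963 -0.02824547  0.04327973] [ 0.27813349 -0.57580225 -0.49915576]
```

View pics/c5.png

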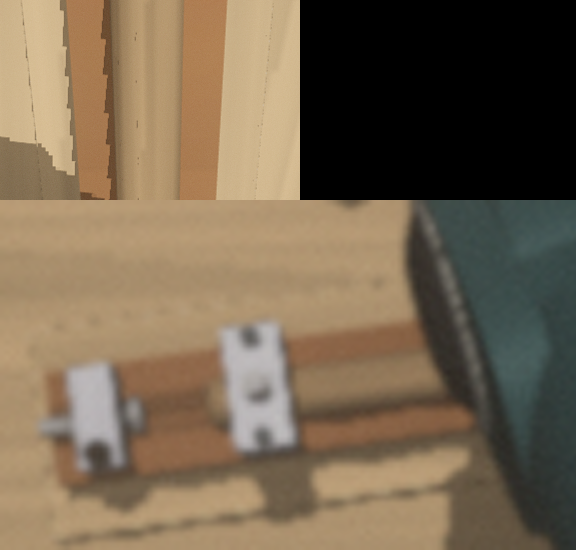

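The blank's nose has come out past the bridge to (208,204) in the lower panel. The screw head's face is at column 143, so about 33 mm remains.

Request:
move_arm(claw=[0,0,0,0,0], linear=[[3,0,0],[6,0,0],[9,0,0],[12,0,0],[15,0,0]], turn=[[0,0,0],[0,0,0],[0,0,0],[0,0,0],[0,0,0]])

```text
time_s: 11.95
tool_pos: [0.6078, -0.0139, 0.0433]
tool_rot: [0.667, 0.745, -0.0, -0.0]
ft_force: [0.7, -3.4, -0.9]
finger_gap: -0.0
grasp_force: 2.0
```

Request:
move_arm(claw=[0,0,0,0,0], linear=[[1.5,0,0],[3,0,0],[4.5,0,0],[6,0,0],[7.5,0,0]], turn=[[0,0,0],[0,0,0],[0,0,0],[0,0,0],[0,0,0]])

```text
time_s: 12.58
tool_pos: [0.607, -0.0066, 0.0433]
tool_rot: [0.667, 0.745, -0.0, -0.0]
ft_force: [1.0, -4.2, -0.9]
finger_gap: 0.0001
grasp_force: 1.9
```

Request:
move_arm(claw=[0,0,0,0,0], linear=[[0.6,0,0],[1.2,0,0],[1.8,0,0],[2.4,0,0],[3,0,0]], turn=[[0,0,0],[0,0,0],[0,0,0],[0,0,0],[0,0,0]])

```text
time_s: 13.2
tool_pos: [0.6067, -0.0036, 0.0433]
tool_rot: [0.667, 0.745, 0.0, -0.0]
ft_force: [-0.2, -4.1, -1.5]
finger_gap: -0.0003
grasp_force: 1.9
```

Request:
move_arm(claw=[0,0,0,0,0], linear=[[0.3,0,0],[0.6,0,0],[0.9,0,0],[1.2,0,0],[1.5,0,0]], turn=[[0,0,0],[0,0,0],[0,0,0],[0,0,0],[0,0,0]])

```text
time_s: 13.82
tool_pos: [0.6065, -0.0022, 0.0433]
tool_rot: [0.667, 0.745, -0.0, -0.0]
ft_force: [-0.4, -3.4, -1.4]
finger_gap: 0.0001
grasp_force: 1.8
```

```bash
python3 - <<'E'
from h import *
from station import bot,eyes
t=eyes.read_camera("top"); s=eyes.read_camera("side"); o=bot.get_obs();print(o["time_s"],o["tool_pos"],o["ft_force"])
f=lambda i:cv2.resize(i,None,fx=5,fy=5,interpolation=cv2.INTER_CUBIC)
a=f(t["img"][175:215,190:250]); b=f(s["img"][180:245,205:265])
cv2.imwrite("pics/c6.png",np.vstack([a,b])[...,::-1])
E
```

```text
13.925 [ 0.60652558 -0.00211071  0.04325597] [-0.02749306 -3.51094614 -1.16334778]
```

View pics/c6.png

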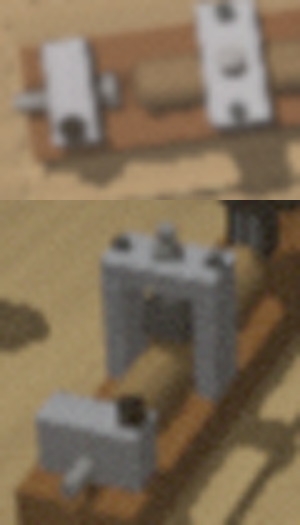

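The nose is at column 134 and the screw-head face at 119, leaving about 7–8 mm. I'll go on in small steps.

Request:
move_arm(claw=[0,0,0,0,0], linear=[[0.6,0,0],[1.2,0,0],[1.8,0,0],[2.4,0,0],[3,0,0]], turn=[[0,0,0],[0,0,0],[0,0,0],[0,0,0],[0,0,0]])

```text
time_s: 14.55
tool_pos: [0.6062, 0.0009, 0.0433]
tool_rot: [0.667, 0.745, -0.0, -0.0]
ft_force: [-0.3, -3.2, -0.6]
finger_gap: -0.0002
grasp_force: 1.8
```

Request:
move_arm(claw=[0,0,0,0,0], linear=[[0.2,0,0],[0.4,0,0],[0.6,0,0],[0.8,0,0],[0.8,0,0]], turn=[[0,0,0],[0,0,0],[0,0,0],[0,0,0],[0,0,0]])

```text
time_s: 15.18
tool_pos: [0.6061, 0.0016, 0.0433]
tool_rot: [0.667, 0.745, 0.0, -0.0]
ft_force: [1.1, -3.4, -1.4]
finger_gap: -0.0
grasp_force: 1.7
```

Request:
move_arm(claw=[0,0,0,0,0], linear=[[0.2,0,0],[0.4,0,0],[0.6,0,0],[0.8,0,0],[0.8,0,0]], turn=[[0,0,0],[0,0,0],[0,0,0],[0,0,0],[0,0,0]])

```text
time_s: 15.8
tool_pos: [0.606, 0.0024, 0.0433]
tool_rot: [0.667, 0.745, 0.0, -0.0]
ft_force: [0.6, -3.3, -0.8]
finger_gap: -0.0002
grasp_force: 1.6
```

Request:
move_arm(claw=[0,0,0,0,0], linear=[[0.2,0,0],[0.4,0,0],[0.6,0,0],[0.8,0,0],[0.8,0,0]], turn=[[0,0,0],[0,0,0],[0,0,0],[0,0,0],[0,0,0]])

```text
time_s: 16.42
tool_pos: [0.6059, 0.0032, 0.0433]
tool_rot: [0.667, 0.745, 0.0, -0.0]
ft_force: [-0.5, -2.6, -1.0]
finger_gap: -0.0001
grasp_force: 1.6
```

Request:
move_arm(claw=[0,0,0,0,0], linear=[[0.2,0,0],[0.4,0,0],[0.6,0,0],[0.8,0,0],[0.8,0,0]], turn=[[0,0,0],[0,0,0],[0,0,0],[0,0,0],[0,0,0]])

```text
time_s: 17.05
tool_pos: [0.6058, 0.0041, 0.0433]
tool_rot: [0.667, 0.745, 0.0, -0.0]
ft_force: [-0.0, -3.0, -0.4]
finger_gap: -0.0002
grasp_force: 1.6
```

Request:
move_arm(claw=[0,0,0,0,0], linear=[[0.2,0,0],[0.4,0,0],[0.6,0,0],[0.8,0,0],[0.8,0,0]], turn=[[0,0,0],[0,0,0],[0,0,0],[0,0,0],[0,0,0]])

```text
time_s: 17.68
tool_pos: [0.6058, 0.0048, 0.0433]
tool_rot: [0.667, 0.745, 0.0, -0.0]
ft_force: [-0.2, -3.8, -0.4]
finger_gap: 0.0002
grasp_force: 1.6
```

Request:
move_arm(claw=[0,0,0,0,0], linear=[[0.2,0,0],[0.4,0,0],[0.6,0,0],[0.8,0,0],[0.8,0,0]], turn=[[0,0,0],[0,0,0],[0,0,0],[0,0,0],[0,0,0]])

```text
time_s: 18.3
tool_pos: [0.6057, 0.0056, 0.0433]
tool_rot: [0.667, 0.745, 0.0, -0.0]
ft_force: [0.3, -3.9, -0.8]
finger_gap: -0.0003
grasp_force: 1.7
```

Request:
move_arm(claw=[0,0,0,0,0], linear=[[0.2,0,0],[0.4,0,0],[0.6,0,0],[0.8,0,0],[0.8,0,0]], turn=[[0,0,0],[0,0,0],[0,0,0],[0,0,0],[0,0,0]])

```text
time_s: 18.92
tool_pos: [0.6056, 0.0064, 0.0433]
tool_rot: [0.667, 0.745, 0.0, -0.0]
ft_force: [0.3, -3.0, -1.4]
finger_gap: 0.0001
grasp_force: 1.7
```

Request:
move_arm(claw=[0,0,0,0,0], linear=[[0.2,0,0],[0.4,0,0],[0.6,0,0],[0.8,0,0],[0.8,0,0]], turn=[[0,0,0],[0,0,0],[0,0,0],[0,0,0],[0,0,0]])

```text
time_s: 19.55
tool_pos: [0.6055, 0.0072, 0.0433]
tool_rot: [0.667, 0.745, 0.0, -0.0]
ft_force: [0.4, -3.0, -1.2]
finger_gap: 0.0001
grasp_force: 1.6
```

Request:
move_arm(claw=[0,0,0,0,0], linear=[[0.2,0,0],[0.4,0,0],[0.6,0,0],[0.8,0,0],[0.8,0,0]], turn=[[0,0,0],[0,0,0],[0,0,0],[0,0,0],[0,0,0]])

```text
time_s: 20.18
tool_pos: [0.6054, 0.008, 0.0433]
tool_rot: [0.667, 0.745, 0.0, -0.0]
ft_force: [-0.3, -3.6, -1.0]
finger_gap: -0.0001
grasp_force: 1.6
```

Request:
move_arm(claw=[0,0,0,0,0], linear=[[0.2,0,0],[0.4,0,0],[0.6,0,0],[0.8,0,0],[0.8,0,0]], turn=[[0,0,0],[0,0,0],[0,0,0],[0,0,0],[0,0,0]])

```text
time_s: 20.8
tool_pos: [0.6053, 0.0083, 0.0432]
tool_rot: [0.667, 0.745, -0.0, 0.0]
ft_force: [0.7, -5.5, -1.6]
finger_gap: -0.0
grasp_force: 2.9
```

Force is rising and the tool is lagging its command, so the blank is on the stop. Free drag was about 3.3 N, so I want about 13 N at the wrist.

Request:
move_arm(claw=[0,0,0], linear=[[0.2,0,0],[0.4,0,0],[0.4,0,0]], turn=[[0,0,0],[0,0,0],[0,0,0]])

```text
time_s: 21.18
tool_pos: [0.6053, 0.0083, 0.0433]
tool_rot: [0.667, 0.745, -0.0, 0.0]
ft_force: [0.2, -7.5, -1.9]
finger_gap: 0.0001
grasp_force: 3.8
```

Request:
move_arm(claw=[0,0,0,0], linear=[[0.3,0,0],[0.6,0,0],[0.7,0,0],[0.7,0,0]], turn=[[0,0,0],[0,0,0],[0,0,0],[0,0,0]])

```text
time_s: 21.68
tool_pos: [0.6053, 0.0084, 0.0433]
tool_rot: [0.667, 0.745, -0.001, 0.0]
ft_force: [1.6, -9.8, -0.9]
finger_gap: 0.0001
grasp_force: 5.3
```

Request:
move_arm(claw=[0,0,0,0,0], linear=[[0.3,0,0],[0.6,0,0],[0.8,0,0],[0.8,0,0],[0.8,0,0]], turn=[[0,0,0],[0,0,0],[0,0,0],[0,0,0],[0,0,0]])

```text
time_s: 22.3
tool_pos: [0.6053, 0.0084, 0.0433]
tool_rot: [0.667, 0.745, -0.001, 0.001]
ft_force: [1.9, -14.2, -0.6]
finger_gap: 0.0
grasp_force: 7.1
```

That puts about 10–11 N on the stop. I'll hold it for just over a second, then back away gently.

Request:
move_arm(claw=[0,0,0,0,0], linear=[[0,0,0],[0,0,0],[0,0,0],[0,0,0],[0,0,0]], turn=[[0,0,0],[0,0,0],[0,0,0],[0,0,0],[0,0,0]])

```text
time_s: 22.92
tool_pos: [0.6053, 0.0084, 0.0433]
tool_rot: [0.667, 0.745, -0.001, 0.001]
ft_force: [0.4, -14.6, -1.4]
finger_gap: -0.0
grasp_force: 7.1
```

Request:
move_arm(claw=[0,0,0], linear=[[0,0,0],[0,0,0],[0,0,0]], turn=[[0,0,0],[0,0,0],[0,0,0]])

```text
time_s: 23.3
tool_pos: [0.6053, 0.0084, 0.0432]
tool_rot: [0.667, 0.745, -0.001, 0.001]
ft_force: [1.0, -13.4, -0.1]
finger_gap: -0.0002
grasp_force: 7.1
```

Request:
move_arm(claw=[0,0,0,0,0], linear=[[-1,0,0],[-2,0,0],[-4,0,0],[-8,0,0],[-14,0,0]], turn=[[0,0,0],[0,0,0],[0,0,0],[0,0,0],[0,0,0]])

```text
time_s: 23.92
tool_pos: [0.6067, -0.0032, 0.0433]
tool_rot: [0.667, 0.745, 0.0, -0.0]
ft_force: [0.5, 0.1, 0.2]
finger_gap: -0.0001
grasp_force: 0.0
```

Request:
move_arm(claw=[0,0,0,0,0], linear=[[-15,0,0],[-20,0,-20],[-30,0,-50],[-40,0,-80],[-40,0,-80]], turn=[[0,0,0],[0,0,0],[0,0,0],[0,0,0],[0,0,0]])

```text
time_s: 24.55
tool_pos: [0.6126, -0.0442, 0.1268]
tool_rot: [0.667, 0.745, 0.001, 0.002]
ft_force: [0.7, 0.7, 0.8]
finger_gap: -0.0001
grasp_force: 0.0
```

```bash
python3 - <<'E'
from h import *
from station import bot,eyes
t=eyes.read_camera("top"); s=eyes.read_camera("side"); o=bot.get_obs();print(o["time_s"],o["tool_pos"],o["ft_force"])
f=lambda i:cv2.resize(i,None,fx=5,fy=5,interpolation=cv2.INTER_CUBIC)
a=f(t["img"][170:215,190:280]); b=f(s["img"][180:245,205:295])
cv2.imwrite("pics/c7.png",np.vstack([a,b])[...,::-1])
E
```

```text
24.65 [ 0.6112245  -0.04323206  0.1241656 ] [-0.46187117  0.59148316 -0.6503141 ]
```

View pics/c7.png

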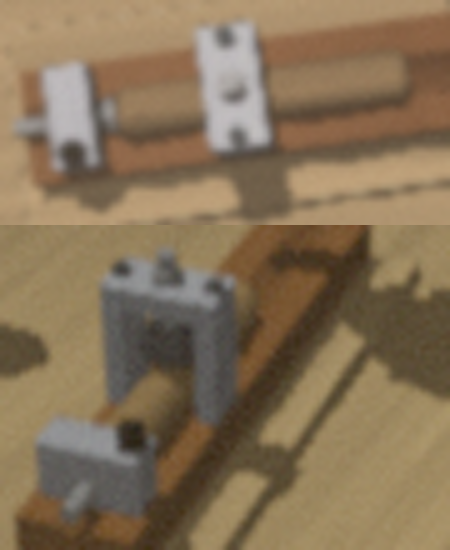

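The blank lies in the groove under the shoe. Its nose, at column 119, is against the screw head, and the gripper is clear.

```bash
python3 -c "
from station import job; print(job.hand_in())"
```

```text
the job is handed in; nothing more can be done
None
```

The blank lies in the jig's groove under the hold-down with its end against the stop screw. It was pressed at an estimated 10–11 N (wrist force less drag) for about a second, then let go, and the job was handed in at about 25 s; no verdict was returned.

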